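Find the worn guide wheel and set its preload sleeve to 4

TASK

Check both guide wheels for bearing play, the left-hand stand first: push the top of the wheel's rim sideways to the left and then to the right along its axle, each way steadily with about 5 N until it firmly resists, then do the same on the right-hand stand. One wheel springs back almost without moving, the other flops loosely: turn the numbered sleeve of the loose one to 4, clicked in, and let go. Do not touch the sleeve of the sound one and leave the other things on the table where they are.

Things in the scene. Friction and masses are not known exactly. Their poses are not given: they have to be found in the camera images.
- stand_a: One of two identical-looking blue guide-wheel stands, fixed to the table; they may swap sides, and which has the worn bearing can only be felt. A white upright wheel in a fork at the far end, a numbered sleeve on a column at the near end. Origin: centre of the underside of its 220 x 90 x 12 mm base; x from sleeve to wheel, y to the left, z up; turned up to 0.3 rad about z.
- rim_top_a (a point): Top of the wheel rim of stand_a, on the wheel's mid-plane, 140 mm above the table, 50 mm from the stand's origin along +x. Wheel 90 mm in diameter, 14 mm thick, axle along the stand's y; it spins freely. The fork beside it (18 to 31 mm either side of the mid-plane) reaches 111 mm above the table; above that the rim is clear on both sides.
- rock_a (a joint): Lean of stand_a's wheel, rad: 0 upright, + with its top to the left (stand's +y); pivot on the axle, 45 mm below the rim top. Sound bearing: springy, about 8 N m/rad (3 N at the rim top leans it 0.017 rad, 0.8 mm), springs back. Worn bearing: flops with under 1 N to hard stops at 0.12 rad (5.4 mm) on either side, stays where left.
- sleeve_top_a (a point): Centre of the top face of stand_a's preload sleeve, on its upright axis, 133.5 mm above the table, 50 mm from the stand's origin along -x. Fluted aluminium cylinder, 39 mm in diameter, 32 mm high, over a fixed black scale plate, 76 mm in diameter, its top 100 mm above the table. A red line on the sleeve's top points to the number set.
- sleeve_a (a joint): Turn of stand_a's sleeve, rad, growing clockwise seen from above. It clicks into a notch at each white number 0 to 6: number n at n x 0.3927 rad, so 4 at 1.571; the line points along the stand's +x at 3. It stays in its notch; turning it takes less than 0.1 N m. Starts at 1 or 2.
- stand_b: One of two identical-looking blue guide-wheel stands, fixed to the table; they may swap sides, and which has the worn bearing can only be felt. A white upright wheel in a fork at the far end, a numbered sleeve on a column at the near end. Origin: centre of the underside of its 220 x 90 x 12 mm base; x from sleeve to wheel, y to the left, z up; turned up to 0.3 rad about z.
- rim_top_b (a point): Top of the wheel rim of stand_b, on the wheel's mid-plane, 140 mm above the table, 50 mm from the stand's origin along +x. Wheel 90 mm in diameter, 14 mm thick, axle along the stand's y; it spins freely. The fork beside it (18 to 31 mm either side of the mid-plane) reaches 111 mm above the table; above that the rim is clear on both sides.
- rock_b (a joint): Lean of stand_b's wheel, rad: 0 upright, + with its top to the left (stand's +y); pivot on the axle, 45 mm below the rim top. Sound bearing: springy, about 8 N m/rad (3 N at the rim top leans it 0.017 rad, 0.8 mm), springs back. Worn bearing: flops with under 1 N to hard stops at 0.12 rad (5.4 mm) on either side, stays where left.
- sleeve_top_b (a point): Centre of the top face of stand_b's preload sleeve, on its upright axis, 133.5 mm above the table, 50 mm from the stand's origin along -x. Fluted aluminium cylinder, 39 mm in diameter, 32 mm high, over a fixed black scale plate, 76 mm in diameter, its top 100 mm above the table. A red line on the sleeve's top points to the number set.
- sleeve_b (a joint): Turn of stand_b's sleeve, rad, growing clockwise seen from above. It clicks into a notch at each white number 0 to 6: number n at n x 0.3927 rad, so 4 at 1.571; the line points along the stand's +x at 3. It stays in its notch; turning it takes less than 0.1 N m. Starts at 1 or 2.
- linen_tape: Roll of beige tape lying flat near the front of the table between the stands, 66 mm across, 19 mm high; origin at the centre of its underside. Bystander.
- spool_tall: White thread spool standing upright between the stands, 44 mm across, 60 mm high; origin at the centre of its underside. Bystander.
- measure: Round red spring tape measure lying flat at the right, 51 x 66 x 19 mm; origin at the centre of its underside. Bystander.
- pointer_a (a point): Outer end of the red line on top of the sleeve of stand_a, 18 mm from the sleeve's axis, on its top face; it shows the number set.
- pointer_b (a point): Outer end of the red line on top of the sleeve of stand_b, 18 mm from the sleeve's axis, on its top face; it shows the number set.
Not all that is in view belongs to the job. Leave any turquoise look-alike of the stand_b alone.

How it is judged:
On the way, in this order (a step that is already met when the one before it is completed fails the run):
1. the left-hand wheel is pushed to the left until it resists (((world y of stand_a above -0.05 m and value of joint rock_a above 0.012 rad) or (world y of stand_b above -0.05 m and value of joint rock_b above 0.085 rad))), for 0.05 s.
2. the left-hand wheel is pushed to the right until it resists (((world y of stand_a above -0.05 m and value of joint rock_a below -0.012 rad) or (world y of stand_b above -0.05 m and value of joint rock_b below -0.085 rad))), for 0.05 s.
3. the right-hand wheel is pushed to the left until it resists (((world y of stand_b above -0.05 m and value of joint rock_a above 0.012 rad) or (world y of stand_a above -0.05 m and value of joint rock_b above 0.085 rad))), for 0.05 s.
4. the right-hand wheel is pushed to the right until it resists (((world y of stand_b above -0.05 m and value of joint rock_a below -0.012 rad) or (world y of stand_a above -0.05 m and value of joint rock_b below -0.085 rad))), for 0.05 s.
5. the sleeve of the loose wheel's stand is turned to 4 (value of joint sleeve_b between 1.4708 and 1.6708 rad), for 0.2 s.
At the end, for the whole second after the job is handed in: The sleeve of the stand with the loose wheel is clicked in at 4 (within 0.1 rad) and at rest, the sleeve of the other stand still points to the number it started at (pointer within 5 mm), the tape roll, the spool and the tape measure lie within 20 mm of where they were (all of step 5 and velocity of joint sleeve_b between -0.05 and 0.05 rad/s and distance of pointer_a from where it was at the start of the episode below 0.005 m and distance of each of linen_tape, spool_tall, measure from where it was at the start of the episode below 0.02 m); the robot touches nothing.
It fails at once if the sleeve of the sound wheel's stand is gripped or pushed (contact force between the fingers and sleeve_a above 2 N).
It fails at once if a bystander is knocked away (distance of any of linen_tape, spool_tall, measure from where it was at the start of the episode above 0.03 m).
It also fails if it takes over 67 s, if anything falls off the work surface, if the arm or the gripper's body presses on something with over 40 N, if the wrist force passes 120 N, or if a joint passes its speed limit or range.

ROBOT

A 7-joint arm with a two-finger parallel gripper is mounted at the origin on a cart in front of the work surface, level with it; the furniture and walls round the work are solid. World frame = base frame: x ahead of the robot, y to its left, z up, the work surface at z = 0. Lengths are in m, angles in rad, forces in N, time in s.
With the tool pointing down it reaches from about 0.35 to 0.9 m from the base axis. Payload 8.1 kg.
Tool frame: the origin (TCP) lies between the finger pads; the fingertips stand 17 mm ahead of it and the grasp point (between the pads) lies 2 mm behind it; z points along the fingers, x is the direction in which the jaws open and shut, and the axes are right-handed (so a half turn about z gives the same grasp; the last joint's range is limited). The gripper opens to 92 mm and grips with 3 to 60 N. Pads are 19 mm wide; open, the fingers measure 130 mm over their backs; the gripper's body (75 mm by 190 mm) begins 47 mm behind the grasp point.
Start: joints at [1.193, 0.434, 0.025, 1.573, -0.012, 1.134, -0.075], TCP at [0.17, -0.602, 0.244] pointing down, gripper open.
Joint ranges: [-2.62, 2.62], [-0.44, 2.09], [-1.27, 1.32], [0.08, 2.57], [-1.32, 4.46], [0.12, 2], [-2.74, 2.74]. Speed limits (rad/s): [2.22, 2.22, 3.01, 3.01, 3.14, 3.14, 3.14].

INTERFACE

Orientations are given as [roll, pitch, yaw] about the fixed x, y, z axes, in that order (R = Rz(yaw) Ry(pitch) Rx(roll)).
In Python, from bench import get_obs, imaging, close_job gives the robot as it stands.
- The arm moves only by the shell command python3 -m creep 'ROWS'. ROWS is JSON, a list of rows, each an object of numbers: "hand": the finger opening in mm, from 0 to 91.8; "tx", "ty", "tz": the shift along the world's x, y, z in mm; "yaw": the turn about the world's z in rad. A call has 1 to 8 rows; each row shifts and turns the commanded pose from where the row before left it; what a row does not reach is not made up. A row lasts 1/10 s, in which the tool goes at most 50 mm and 8.59 degrees, less where a joint would pass 70% of its speed; a pose out of reach is approached as far as the arm can. A call is refused whole if a number of a shift passes 50 or a number of a turn 0.15, either way. A call with a gripper value outside its range is refused whole. The fingers move at their own pace and stop on an object; the grip force is fixed at half the most. Time passes only in rows, so rows that do not move let the fingers close. It gives the time, the measured TCP pose, the force and the opening at its end, in the units of the state.
- get_obs(): the state, without advancing time (a new reading comes with each control period).
- imaging.camera(name): name is "scene" or "top" or "wrist"; returns a dict with "pixels" (420x560x3 uint8, blue, green, red), "z_map" (420x560 float32, m along the optical axis (not along the pixel's ray), 0 where there is no reading), "camera_matrix" (3x3 intrinsics, pixels), "eye" and "attitude" of the camera in the world; the wrist camera has in their place "tool_from_camera" (4x4, takes a point from camera to tool coordinates, whose origin is the TCP and whose axes are the tool frame's). Camera axes: x right, y down, z forward; pixel columns grow to the right and rows downward; lengths in m; the calibration is good to about 2 mm. A picture is of the moment at which its call begins: read the wrist's pose just before it.
- close_job(): hands the job in, once; it reports no verdict.
The state is a dict: "time": time; "joints": joint angles; "joint_vel": joint speeds; "joint_torque": joint torques, N m; "ee_pos": TCP position; "eef_rot": TCP orientation; "contact_force": force on the tool from outside, world axes, zero at the start; "torque": the same for the moment, N m; "gripper_width": opening from 0.0 (shut) to 1.0 (fully open).
Only numpy, scipy, OpenCV 4.12 (cv2) and the standard library are available. Lean on these libraries where they do the work, as an engineer would, in place of code of your own. Each camera call takes 0.05 s, during which the arm holds its last target.

## Working session

There is one attempt and no reset: what is moved stays moved. The work goes in short steps, Python scripts to look and compute and a shell command to move; the robot and the scene stay as the last step left them, time stands still between calls to the robot, and variables do not carry over. Pictures are saved under pics/ and viewed, and the job is handed in when it is done.

```bash
mkdir -p pics; cat > h.py <<'E'
import numpy as np, cv2
from scipy.spatial.transform import Rotation as R
from bench import get_obs, imaging, close_job
def snap(cam,name):
    o=get_obs(); c=imaging.camera(cam); cv2.imwrite(f'pics/{name}.png',c['pixels'])
    d=dict(c); d['pos']=o['ee_pos']; d['rot']=o['eef_rot']
    np.save(f'pics/{name}.npy',d,allow_pickle=True); return d
E
python3 - <<'E'
from h import *
print(get_obs())
for c in ['scene','top']:
    d=snap(c,c+'0'); print(c,d['eye'],d['attitude'],d['camera_matrix'])
E
```

```text
{'time': 0.0, 'joints': array([ 1.19340293,  0.43521072,  0.02497651,  1.57410758, -0.01160674,
        1.13397136, -0.07510658]), 'joint_vel': array([ 0.00051396, -0.00088519, -0.00034448,  0.00088311, -0.00059209,
       -0.00036662,  0.00035393]), 'joint_torque': array([-3.66557078e-04, -6.67852736e+01,  9.84776504e-01, -3.14468157e+01,
       -6.05527614e-02,  4.27270797e-02,  1.58428625e-04]), 'ee_pos': array([ 0.16940912, -0.60110175,  0.24294854]), 'eef_rot': array([ 3.14145622e+00,  1.54589773e-03, -1.29608560e+00]), 'contact_force': array([0.45207454, 0.0474821 , 0.01456631]), 'torque': array([ 0.0169991 , -0.03491795,  0.04222638]), 'gripper_width': 0.9984179437752351}
scene [-0.15129718  0.51667866  0.67176168] [-2.07071463 -0.023849   -2.37976448] [[398.97234658   0.         287.03895833]
 [  0.         398.97234658 210.66967139]
 [  0.           0.           1.        ]]
top [ 0.31045035 -0.24635118  1.32406131] [-2.93460521e+00 -1.13294439e-03 -1.46538800e+00] [[390.23281231   0.         284.47427759]
 [  0.         390.23281231 207.92390772]
 [  0.           0.           1.        ]]
```

View pics/scene0.png

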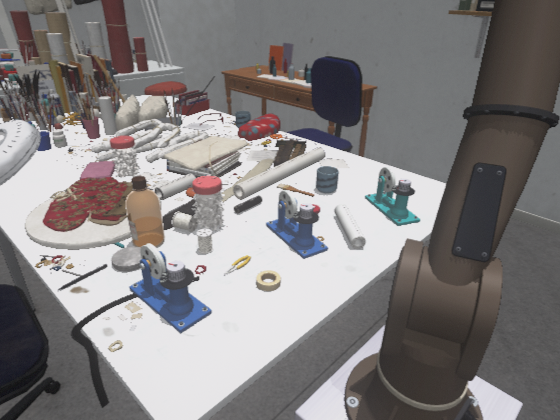

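View pics/top0.png

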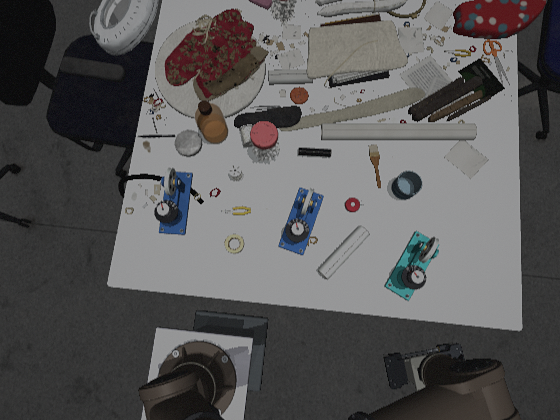

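The two blue stands are at top-view pixels (175,205) on the left and (301,220) on the right. The turquoise look-alike is at (412,265). Next I enlarge the crops.

```bash
cat >> h.py <<'E'
def Tcam(d):
    T=np.eye(4)
    if 'eye' in d:
        T[:3,:3]=R.from_euler('xyz',d['attitude']).as_matrix(); T[:3,3]=d['eye']
    else:
        B=np.eye(4);B[:3,:3]=R.from_euler('xyz',d['rot']).as_matrix();B[:3,3]=d['pos']
        T=B@d['tool_from_camera']
    return T
def cloud(d):
    K=d['camera_matrix'];z=d['z_map'];v,u=np.mgrid[0:z.shape[0],0:z.shape[1]]
    P=np.stack([(u-K[0,2])/K[0,0]*z,(v-K[1,2])/K[1,1]*z,z],-1)
    T=Tcam(d); return P@T[:3,:3].T+T[:3,3]
def ray(d,u,v,h):
    K=d['camera_matrix'];T=Tcam(d);r=T[:3,:3]@np.array([(u-K[0,2])/K[0,0],(v-K[1,2])/K[1,1],1]);o=T[:3,3]
    return o+r*(h-o[2])/r[2]
def load(n): return np.load(f'pics/{n}.npy',allow_pickle=True).item()
E
python3 - <<'E'
from h import *
d=load('top0');p=d['pixels']
a=cv2.resize(p[155:245,135:235],None,fx=4,fy=6,interpolation=2) if 0 else cv2.resize(p[155:245,140:215],None,fx=6,fy=6,interpolation=2)
b=cv2.resize(p[175:265,270:335],None,fx=5,fy=6,interpolation=2) if 0 else cv2.resize(p[175:265,270:325],None,fx=6,fy=6,interpolation=2)
cv2.imwrite('pics/c0.png',np.hstack([a,b]))
C=cloud(d)
hsv=cv2.cvtColor(p,cv2.COLOR_BGR2HSV)
for n,(u0,u1,v0,v1) in dict(L=(150,200,160,245),Rr=(272,330,180,260)).items():
    m=np.zeros(p.shape[:2],bool);m[v0:v1,u0:u1]=1
    m&=(hsv[...,0]>100)&(hsv[...,0]<125)&(hsv[...,1]>130)&(abs(C[...,2]-.012)<.008)
    q=C[m][:,:2].astype(np.float32);print(n,m.sum(),cv2.minAreaRect(q), q.mean(0))
E
```

```text
L 707 ((0.5655236840248108, 0.1546410471200943), (0.21536588668823242, 0.09537587314844131), 2.153046131134033) [0.5517899  0.14138404]
Rr 766 ((0.548080325126648, -0.2791703939437866), (0.08801773190498352, 0.21689298748970032), 76.15904235839844) [ 0.54039055 -0.27959704]
```

View pics/c0.png

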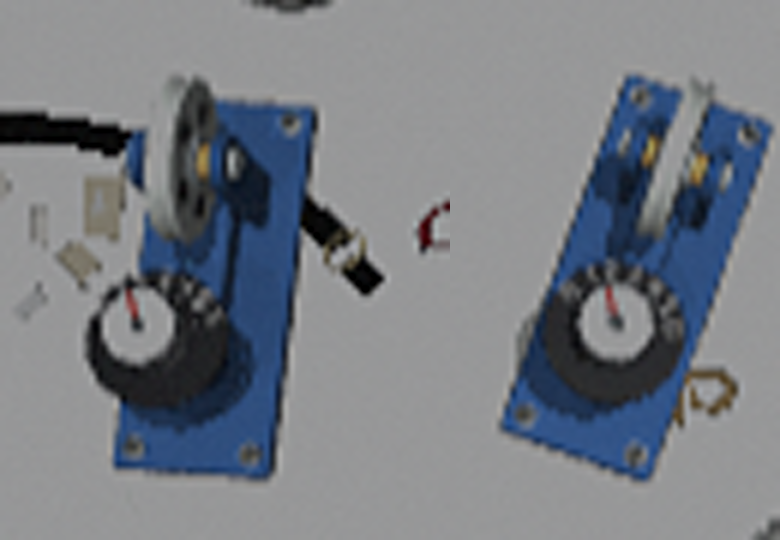

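```bash
python3 - <<'E'
from h import *
d=load('top0')
print('sleeve L',ray(d,162.8,209.2,.1335),'R',ray(d,297.5,228.7,.1335))
# base corners (z .012) from enlarged crop, pixels
f=lambda x,y:(140+x/6,155+y/6); g=lambda x,y:(270+(x-450)/6,175+y/6)
L=[f(317,108),f(272,480),f(115,465)]
Rr=[g(630,76),g(772,124),g(648,480),g(500,428)]
for q in (L,Rr):
    P=np.array([ray(d,*a,.012)[:2] for a in q]);print(P)
    if len(P)==4: print('c',P.mean(0),'yaw',np.arctan2(*(P[0]+P[1]-P[2]-P[3])[::-1]))
    else: print('c',(P[0]+P[2])/2,'yaw',np.arctan2(*(P[0]-P[1])[::-1]))
print('pointer L',ray(d,*f(129,285),.1335),'R',ray(d,*g(610,287),.1335))
# wheel cloud
C=cloud(d)
for b in ((155,190,160,205),(290,325,180,220)):
    s=C[b[2]:b[3],b[0]:b[1]].reshape(-1,3);s=s[(s[:,2]>.118)&(s[:,2]<.15)];print(len(s),s.mean(0),s.min(0),s.max(0))
    xy=s[:,:2]-s[:,:2].mean(0);print(np.linalg.svd(xy)[2][0])
E
```

```text
sleeve L [0.51522198 0.15498843 0.1335    ] R [ 0.49836308 -0.26821     0.1335    ]
[[0.67499911 0.11329611]
 [0.45607385 0.10505323]
 [0.45517106 0.19456688]]
c [0.56508508 0.15393149] yaw 0.037633782818808824
[[ 0.66179253 -0.26490522]
 [ 0.64197837 -0.34908569]
 [ 0.43085752 -0.29753093]
 [ 0.4510533  -0.21218458]]
c [ 0.54642043 -0.2809266 ] yaw -0.2423228543341957
pointer L [0.53591301 0.16263912 0.1335    ] R [ 0.5163378  -0.26384298  0.1335    ]
148 [0.60743299 0.15847949 0.13133967] [0.52999707 0.14659376 0.11800539] [0.6538933  0.16892044 0.14299428]
[-0.99987495 -0.0158138 ]
103 [ 0.5951809  -0.28980921  0.13253831] [ 0.56415078 -0.30503593  0.11819993] [ 0.63562848 -0.27595235  0.14433337]
[-0.96766068  0.25225543]
```

```bash
python3 -m creep '[{"tx":20,"ty":35,"tz":10,"yaw":-0.03,"hand":44},{"tx":22,"ty":38,"yaw":-0.03},{"tx":22,"ty":38,"yaw":-0.03},{"tx":22,"ty":38,"yaw":-0.03},{"tx":22,"ty":38,"yaw":-0.03},{"tx":22,"ty":38,"yaw":-0.03},{"tx":22,"ty":38,"yaw":-0.03},{"tx":22,"ty":38,"yaw":-0.027}]'
```

```text
invalid input at $[1]: expected keys hand, tx, ty, tz, yaw
```

```bash
python3 -m creep '[{"tx":20,"ty":35,"tz":10,"yaw":-0.03,"hand":44},{"tx":22,"ty":38,"tz":0,"yaw":-0.03,"hand":44},{"tx":22,"ty":38,"tz":0,"yaw":-0.03,"hand":44},{"tx":22,"ty":38,"tz":0,"yaw":-0.03,"hand":44},{"tx":22,"ty":38,"tz":0,"yaw":-0.03,"hand":44},{"tx":22,"ty":38,"tz":0,"yaw":-0.03,"hand":44},{"tx":22,"ty":38,"tz":0,"yaw":-0.03,"hand":44},{"tx":22,"ty":38,"tz":0,"yaw":-0.027,"hand":44}]'
```

```text
time: 0.9
ee_pos: [0.344, -0.2988, 0.2536]
eef_rot: [3.141, -0.0, -1.534]
contact_force: [0.7, -0.1, 0.3]
gripper_width: 0.484
```

```bash
python3 -m creep '[{"tx":22,"ty":38,"tz":0,"yaw":0,"hand":44},{"tx":22,"ty":38,"tz":0,"yaw":0,"hand":44},{"tx":22,"ty":38,"tz":0,"yaw":0,"hand":44},{"tx":22,"ty":38,"tz":0,"yaw":0,"hand":44},{"tx":22,"ty":38,"tz":0,"yaw":0,"hand":44},{"tx":22,"ty":38,"tz":0,"yaw":0,"hand":44},{"tx":22,"ty":38,"tz":0,"yaw":0,"hand":44},{"tx":22,"ty":38,"tz":0,"yaw":0,"hand":44}]'
python3 -m creep '[{"tx":22,"ty":38,"tz":0,"yaw":0,"hand":44},{"tx":22,"ty":38,"tz":0,"yaw":0,"hand":44},{"tx":22,"ty":38,"tz":0,"yaw":0,"hand":44},{"tx":22,"ty":37,"tz":0,"yaw":0,"hand":44},{"tx":0,"ty":0,"tz":0,"yaw":0,"hand":44}]'
python3 - <<'E'
from h import *
d=snap('wrist','w1');print(d['pos'],d['rot'],d['tool_from_camera'])
E
```

```text
time: 1.7
ee_pos: [0.52, 0.005, 0.2535]
eef_rot: [3.141, -0.0, -1.533]
contact_force: [1.3, -1.0, 0.9]
gripper_width: 0.478
time: 2.2
ee_pos: [0.6082, 0.1613, 0.2527]
eef_rot: [3.141, 0.004, -1.526]
contact_force: [-0.8, 1.0, -0.7]
gripper_width: 0.481
[0.6082016  0.16127954 0.25273384] [ 3.14091323  0.00390439 -1.52629064] [[ 9.99999372e-01  1.10776350e-03  1.68454807e-04  2.65757341e-04]
 [-1.11332033e-03  9.65310403e-01  2.61102637e-01 -7.04153234e-02]
 [ 1.26628794e-04 -2.61102660e-01  9.65311030e-01 -1.40028767e-01]
 [ 0.00000000e+00  0.00000000e+00  0.00000000e+00  1.00000000e+00]]
```

View pics/w1.png

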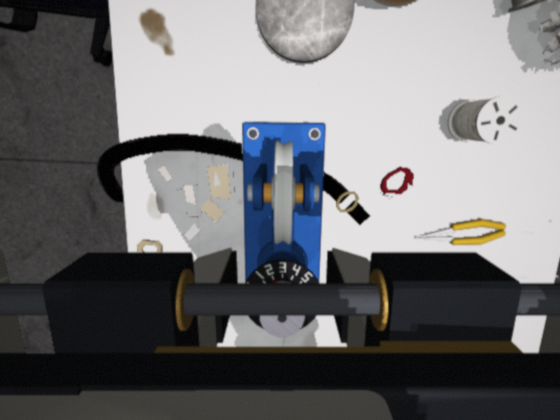

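The wheel's rim top is centred around pixel (284,180), between the fingers, whose midpoint is about column 282. I check it against the depth data.

```bash
python3 - <<'E'
from h import *
d=load('w1');C=cloud(d)
s=C[135:250,265:305];m=(s[...,2]>.125)&(s[...,2]<.15)
q=s[m];print(len(q),q.mean(0),q.min(0),q.max(0)); print(ray(d,284,190,.14))
i=q[:,2]>.133;print(q[i].mean(0),q[i].min(0),q[i].max(0)); 
print(get_obs()['ee_pos'],get_obs()['eef_rot'],get_obs()['contact_force'])
E
```

```text
1390 [0.62148366 0.16106314 0.13386994] [0.58552965 0.153069   0.12501963] [0.65161353 0.16902547 0.14004603]
[0.6293831 0.1604643 0.14     ]
[0.61994039 0.1609982  0.13630132] [0.59586071 0.15355435 0.13300969] [0.64283168 0.16841726 0.14004603]
[0.60754751 0.15797567 0.25266662] [ 3.14011982e+00  1.50865588e-03 -1.52850865e+00] [-0.73307983 -0.09851767 -0.24260352]
```

```bash
python3 -m creep '[{"tx":5,"ty":-1,"tz":-25,"yaw":0,"hand":44},{"tx":4,"ty":0,"tz":-35,"yaw":0,"hand":44},{"tx":0,"ty":0,"tz":-30,"yaw":0,"hand":44},{"tx":0,"ty":0,"tz":-17,"yaw":0,"hand":44},{"tx":0,"ty":0,"tz":-8,"yaw":0,"hand":44},{"tx":0,"ty":0,"tz":0,"yaw":0,"hand":44},{"tx":0,"ty":0,"tz":0,"yaw":0,"hand":44}]'
python3 - <<'E'
from h import *
d=snap('wrist','w2');print(d['pos'],d['rot'],get_obs()['contact_force'])
E
```

```text
time: 2.95
ee_pos: [0.617, 0.1532, 0.1397]
eef_rot: [-3.14, 0.0, -1.534]
contact_force: [-0.7, 0.0, 0.3]
gripper_width: 0.483
[0.61703497 0.15319354 0.1397214 ] [-3.14045439e+00  1.14024482e-04 -1.53359375e+00] [-0.47897129  0.69512648 -0.04100131]
```

View pics/w2.png

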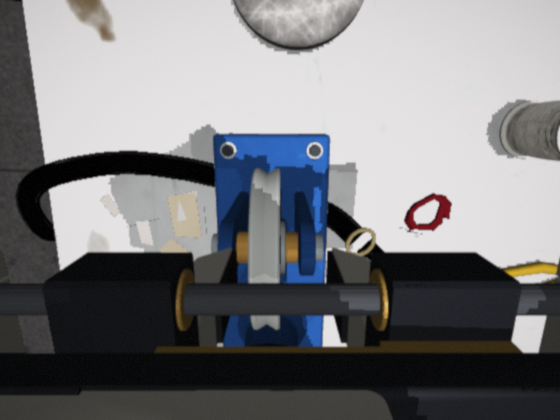

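The wheel is between the fingers, a little left of centre at column 265 against a finger midpoint of 282. I start pushing left.

```bash
python3 -m creep '[{"tx":0,"ty":6,"tz":0,"yaw":0,"hand":44},{"tx":-1,"ty":6,"tz":0,"yaw":0,"hand":44},{"tx":0,"ty":3,"tz":0,"yaw":0,"hand":44},{"tx":0,"ty":0,"tz":0,"yaw":0,"hand":44}]'
python3 -m creep '[{"tx":0,"ty":1,"tz":0,"yaw":0,"hand":44},{"tx":0,"ty":0,"tz":0,"yaw":0,"hand":44}]'
python3 -m creep '[{"tx":0,"ty":1,"tz":0,"yaw":0,"hand":44},{"tx":0,"ty":0,"tz":0,"yaw":0,"hand":44}]'
```

```text
time: 3.4
ee_pos: [0.6154, 0.1697, 0.139]
eef_rot: [-3.141, 0.001, -1.532]
contact_force: [-0.0, 0.1, 1.1]
gripper_width: 0.478
time: 3.6
ee_pos: [0.6156, 0.1693, 0.1387]
eef_rot: [3.141, -0.0, -1.533]
contact_force: [-0.5, 0.0, -0.0]
gripper_width: 0.48
time: 3.8
ee_pos: [0.6156, 0.1704, 0.1387]
eef_rot: [3.142, 0.0, -1.533]
contact_force: [-0.1, -0.8, -0.1]
gripper_width: 0.477
```

```bash
for i in 1; do python3 -m creep '[{"tx":0,"ty":1,"tz":0,"yaw":0,"hand":44},{"tx":0,"ty":0,"tz":0,"yaw":0,"hand":44}]'; python3 -m creep '[{"tx":0,"ty":1,"tz":0,"yaw":0,"hand":44},{"tx":0,"ty":0,"tz":0,"yaw":0,"hand":44}]'; done; python3 -m creep '[{"tx":0,"ty":1,"tz":0,"yaw":0,"hand":44},{"tx":0,"ty":0,"tz":0,"yaw":0,"hand":44}]'
```

```text
time: 4.0
ee_pos: [0.6156, 0.1715, 0.1387]
eef_rot: [3.142, 0.0, -1.533]
contact_force: [-0.3, 0.2, -0.3]
gripper_width: 0.478
time: 4.2
ee_pos: [0.6155, 0.1726, 0.1388]
eef_rot: [3.142, 0.0, -1.533]
contact_force: [-0.4, 0.5, -0.1]
gripper_width: 0.476
time: 4.4
ee_pos: [0.6155, 0.1736, 0.1388]
eef_rot: [-3.142, 0.0, -1.533]
contact_force: [0.3, -0.1, 0.7]
gripper_width: 0.481
```

```bash
python3 -m creep '[{"tx":0,"ty":1,"tz":0,"yaw":0,"hand":44},{"tx":0,"ty":0,"tz":0,"yaw":0,"hand":44}]'; python3 -m creep '[{"tx":0,"ty":1,"tz":0,"yaw":0,"hand":44},{"tx":0,"ty":0,"tz":0,"yaw":0,"hand":44}]';  python3 -m creep '[{"tx":0,"ty":1,"tz":0,"yaw":0,"hand":44},{"tx":0,"ty":0,"tz":0,"yaw":0,"hand":44}]'
```

```text
time: 4.6
ee_pos: [0.6156, 0.1746, 0.1388]
eef_rot: [-3.142, 0.0, -1.533]
contact_force: [0.0, -0.1, 0.8]
gripper_width: 0.479
time: 4.8
ee_pos: [0.6156, 0.1756, 0.1387]
eef_rot: [-3.142, 0.0, -1.533]
contact_force: [-0.7, -1.0, 0.7]
gripper_width: 0.479
time: 5.0
ee_pos: [0.6156, 0.1763, 0.1387]
eef_rot: [-3.142, -0.0, -1.533]
contact_force: [-0.4, -0.2, -0.9]
gripper_width: 0.479
```

```bash
python3 -m creep '[{"tx":0,"ty":1,"tz":0,"yaw":0,"hand":44},{"tx":0,"ty":0,"tz":0,"yaw":0,"hand":44}]'; python3 -m creep '[{"tx":0,"ty":1,"tz":0,"yaw":0,"hand":44},{"tx":0,"ty":0,"tz":0,"yaw":0,"hand":44}]'
python3 - <<'E'
from h import *
d=snap('wrist','w3');print(d['pos'],d['rot'],get_obs()['contact_force'])
E
```

```text
time: 5.2
ee_pos: [0.6157, 0.1767, 0.1388]
eef_rot: [3.141, -0.001, -1.534]
contact_force: [-0.5, -3.4, 1.4]
gripper_width: 0.477
time: 5.4
ee_pos: [0.6157, 0.1771, 0.1388]
eef_rot: [3.141, -0.002, -1.534]
contact_force: [-0.3, -5.4, 2.1]
gripper_width: 0.483
[0.61571897 0.17705051 0.13876596] [ 3.14139577e+00 -1.84266203e-03 -1.53406616e+00] [-0.61080107 -5.52554354  2.94425517]
```

View pics/w3.png

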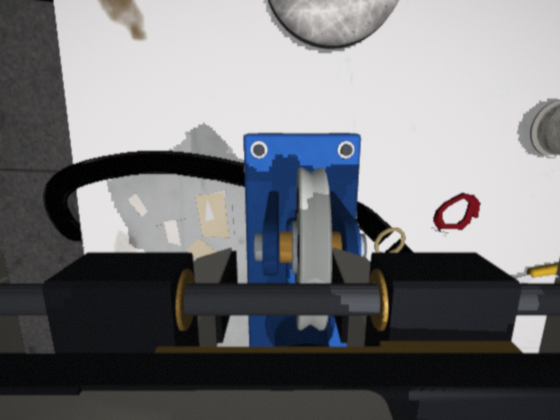

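Left push: firm resistance at TCP y ≈ 0.1755–0.177, about 5.5 N. Now the push to the right.

```bash
python3 -m creep '[{"tx":0,"ty":-8,"tz":0,"yaw":0,"hand":44},{"tx":1,"ty":-10,"tz":0,"yaw":0,"hand":44},{"tx":0,"ty":-7,"tz":0,"yaw":0,"hand":44},{"tx":0,"ty":-2,"tz":0,"yaw":0,"hand":44},{"tx":0,"ty":0,"tz":0,"yaw":0,"hand":44},{"tx":0,"ty":0,"tz":0,"yaw":0,"hand":44}]'
python3 -m creep '[{"tx":0,"ty":-1,"tz":0,"yaw":0,"hand":44},{"tx":0,"ty":0,"tz":0,"yaw":0,"hand":44}]'
python3 -m creep '[{"tx":0,"ty":-1,"tz":0,"yaw":0,"hand":44},{"tx":0,"ty":0,"tz":0,"yaw":0,"hand":44}]'
python3 -m creep '[{"tx":0,"ty":-1,"tz":0,"yaw":0,"hand":44},{"tx":0,"ty":0,"tz":0,"yaw":0,"hand":44}]'
```

```text
time: 6.05
ee_pos: [0.6165, 0.1518, 0.1388]
eef_rot: [-3.142, 0.0, -1.533]
contact_force: [-0.3, 0.2, -0.0]
gripper_width: 0.477
time: 6.25
ee_pos: [0.6165, 0.1507, 0.1387]
eef_rot: [3.142, 0.0, -1.533]
contact_force: [0.5, 0.1, -0.9]
gripper_width: 0.478
time: 6.45
ee_pos: [0.6166, 0.1494, 0.1387]
eef_rot: [3.142, -0.0, -1.533]
contact_force: [0.3, -0.3, -0.3]
gripper_width: 0.481
time: 6.65
ee_pos: [0.6166, 0.1483, 0.1387]
eef_rot: [-3.142, -0.0, -1.533]
contact_force: [0.0, -1.2, 0.4]
gripper_width: 0.481
```

```bash
python3 -m creep '[{"tx":0,"ty":-1,"tz":0,"yaw":0,"hand":44},{"tx":0,"ty":0,"tz":0,"yaw":0,"hand":44}]'
python3 -m creep '[{"tx":0,"ty":-1,"tz":0,"yaw":0,"hand":44},{"tx":0,"ty":0,"tz":0,"yaw":0,"hand":44}]'
python3 -m creep '[{"tx":0,"ty":-1,"tz":0,"yaw":0,"hand":44},{"tx":0,"ty":0,"tz":0,"yaw":0,"hand":44}]'
python3 -m creep '[{"tx":0,"ty":-1,"tz":0,"yaw":0,"hand":44},{"tx":0,"ty":0,"tz":0,"yaw":0,"hand":44}]'
```

```text
time: 6.85
ee_pos: [0.6166, 0.1472, 0.1387]
eef_rot: [3.142, -0.0, -1.533]
contact_force: [0.2, -0.5, 0.6]
gripper_width: 0.483
time: 7.05
ee_pos: [0.6166, 0.1463, 0.1387]
eef_rot: [-3.142, -0.0, -1.533]
contact_force: [-0.1, -0.1, 0.1]
gripper_width: 0.482
time: 7.25
ee_pos: [0.6166, 0.146, 0.1388]
eef_rot: [-3.141, 0.001, -1.533]
contact_force: [1.1, 2.1, -0.4]
gripper_width: 0.48
time: 7.45
ee_pos: [0.6166, 0.1455, 0.1389]
eef_rot: [-3.141, 0.001, -1.532]
contact_force: [0.7, 5.2, -0.9]
gripper_width: 0.48
```

Contact-to-contact travel is about 30 mm, equal to the gap minus the wheel's thickness, so the left wheel is sound. I push slightly further and hold, then back off and lift.

```bash
python3 -m creep '[{"tx":0,"ty":-0.5,"tz":0,"yaw":0,"hand":44},{"tx":0,"ty":0,"tz":0,"yaw":0,"hand":44}]'
python3 -m creep '[{"tx":0,"ty":7,"tz":0,"yaw":0,"hand":44},{"tx":0,"ty":8,"tz":10,"yaw":0,"hand":44},{"tx":0,"ty":0,"tz":40,"yaw":0,"hand":44},{"tx":0,"ty":0,"tz":45,"yaw":0,"hand":44},{"tx":0,"ty":0,"tz":25,"yaw":-0.03,"hand":44},{"tx":0,"ty":-30,"tz":0,"yaw":-0.03,"hand":44},{"tx":0,"ty":-42,"tz":0,"yaw":-0.03,"hand":44},{"tx":-2,"ty":-45,"tz":0,"yaw":-0.03,"hand":44}]'
python3 -m creep '[{"tx":-2,"ty":-45,"tz":0,"yaw":-0.03,"hand":44},{"tx":-2,"ty":-45,"tz":0,"yaw":-0.03,"hand":44},{"tx":-2,"ty":-45,"tz":0,"yaw":-0.03,"hand":44},{"tx":-3,"ty":-45,"tz":0,"yaw":-0.03,"hand":44},{"tx":-3,"ty":-45,"tz":0,"yaw":-0.03,"hand":44},{"tx":-3,"ty":-45,"tz":0,"yaw":-0.01,"hand":44},{"tx":-3,"ty":-30,"tz":0,"yaw":0,"hand":44},{"tx":0,"ty":0,"tz":0,"yaw":0,"hand":44}]'
```

```text
time: 7.65
ee_pos: [0.6166, 0.1453, 0.1389]
eef_rot: [-3.141, 0.002, -1.532]
contact_force: [0.4, 5.8, -0.8]
gripper_width: 0.483
time: 8.45
ee_pos: [0.6146, 0.0417, 0.2598]
eef_rot: [-3.141, -0.0, -1.652]
contact_force: [1.5, -0.3, -0.2]
gripper_width: 0.481
time: 9.25
ee_pos: [0.5948, -0.2648, 0.2591]
eef_rot: [3.141, -0.004, -1.821]
contact_force: [-0.1, -0.9, -0.4]
gripper_width: 0.477
```

```bash
python3 -m creep '[{"tx":0,"ty":-20,"tz":0,"yaw":0,"hand":44},{"tx":0,"ty":-6,"tz":-20,"yaw":0,"hand":44},{"tx":0,"ty":0,"tz":-10,"yaw":0,"hand":44},{"tx":0,"ty":0,"tz":0,"yaw":0,"hand":44},{"tx":0,"ty":0,"tz":0,"yaw":0,"hand":44}]'
python3 - <<'E'
from h import *
d=snap('wrist','w4');print(d['pos'],d['rot'])
C=cloud(d)
s=C[:,255:320];m=(s[...,2]>.125)&(s[...,2]<.15);m[250:]=0
q=s[m];print(len(q),q.mean(0),q.min(0),q.max(0))
xy=q[:,:2]-q[:,:2].mean(0);print(np.linalg.svd(xy,full_matrices=False)[2][0])
E
```

```text
time: 9.75
ee_pos: [0.5969, -0.2827, 0.2292]
eef_rot: [3.141, 0.001, -1.812]
contact_force: [0.1, 1.5, 0.2]
gripper_width: 0.479
[ 0.59691976 -0.28271934  0.2291921 ] [ 3.14137849e+00  5.14722419e-04 -1.81159359e+00]
1481 [ 0.60405049 -0.2911531   0.13439372] [ 0.57495319 -0.30414047  0.12500446] [ 0.63229732 -0.27794895  0.14040411]
[-0.97089798  0.23949344]
```

View pics/w4.png

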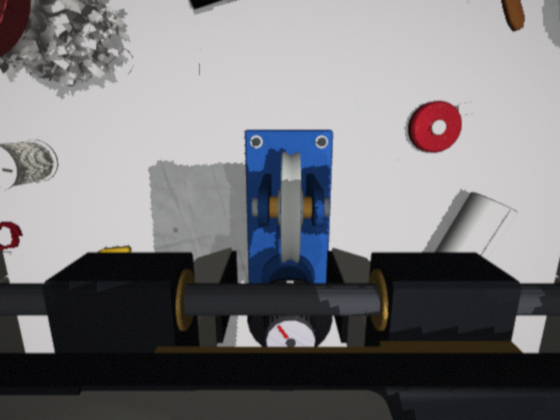

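```bash
python3 -m creep '[{"tx":-1.5,"ty":-6,"tz":-15,"yaw":0,"hand":44},{"tx":0,"ty":0,"tz":-30,"yaw":0,"hand":44},{"tx":0,"ty":0,"tz":-25,"yaw":0,"hand":44},{"tx":0,"ty":0,"tz":-15,"yaw":0,"hand":44},{"tx":0,"ty":0,"tz":-5,"yaw":0,"hand":44},{"tx":0,"ty":0,"tz":0,"yaw":0,"hand":44},{"tx":0,"ty":0,"tz":0,"yaw":0,"hand":44}]'
python3 - <<'E'
from h import *
d=snap('wrist','w5');print(d['pos'],d['rot'])
C=cloud(d)
s=C[:,245:320];m=(s[...,2]>.125)&(s[...,2]<.15);m[250:]=0
q=s[m];print(len(q),q.mean(0),((d['pos']-q.mean(0))@[.239,.971,0]))
E
```

```text
time: 10.5
ee_pos: [0.5958, -0.2903, 0.1399]
eef_rot: [-3.14, -0.0, -1.813]
contact_force: [0.4, 0.2, -0.2]
gripper_width: 0.479
[ 0.59579804 -0.290307    0.1398622 ] [-3.13986854e+00 -2.18932495e-04 -1.81303852e+00]
1369 [ 0.61970297 -0.29512547  0.13129163] -0.001034550899642469
```

View pics/w5.png

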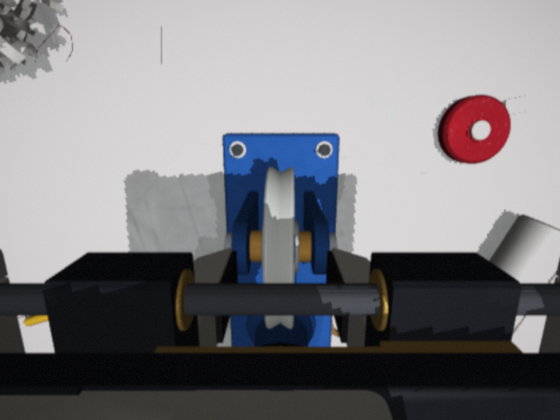

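The wheel is centred between the fingers at column 280. I push left along the stand's y axis.

```bash
python3 -m creep '[{"tx":1.5,"ty":6,"tz":0,"yaw":0,"hand":44},{"tx":1.5,"ty":6,"tz":0,"yaw":0,"hand":44},{"tx":0,"ty":0,"tz":0,"yaw":0,"hand":44},{"tx":0,"ty":0,"tz":0,"yaw":0,"hand":44}]'
python3 -m creep '[{"tx":0.5,"ty":2,"tz":0,"yaw":0,"hand":44},{"tx":0,"ty":0,"tz":0,"yaw":0,"hand":44}]'
python3 -m creep '[{"tx":0.5,"ty":2,"tz":0,"yaw":0,"hand":44},{"tx":0,"ty":0,"tz":0,"yaw":0,"hand":44}]'
python3 -m creep '[{"tx":0.25,"ty":1,"tz":0,"yaw":0,"hand":44},{"tx":0,"ty":0,"tz":0,"yaw":0,"hand":44}]'
python3 -m creep '[{"tx":0.25,"ty":1,"tz":0,"yaw":0,"hand":44},{"tx":0,"ty":0,"tz":0,"yaw":0,"hand":44}]'
```

```text
time: 10.95
ee_pos: [0.5983, -0.2776, 0.139]
eef_rot: [-3.141, -0.0, -1.812]
contact_force: [-0.5, -0.5, -0.7]
gripper_width: 0.477
time: 11.15
ee_pos: [0.5986, -0.2759, 0.1387]
eef_rot: [3.141, 0.0, -1.813]
contact_force: [0.8, -0.2, -0.1]
gripper_width: 0.48
time: 11.35
ee_pos: [0.5991, -0.2739, 0.1387]
eef_rot: [3.142, -0.0, -1.813]
contact_force: [-0.2, 0.9, -0.8]
gripper_width: 0.479
time: 11.55
ee_pos: [0.5993, -0.2731, 0.1388]
eef_rot: [-3.142, -0.0, -1.813]
contact_force: [-0.1, -0.2, 0.5]
gripper_width: 0.48
time: 11.75
ee_pos: [0.5996, -0.2721, 0.1388]
eef_rot: [-3.141, -0.0, -1.813]
contact_force: [0.0, -1.0, 0.4]
gripper_width: 0.48
```

```bash

python3 -m creep '[{"tx":0.25,"ty":1,"tz":0,"yaw":0,"hand":44},{"tx":0,"ty":0,"tz":0,"yaw":0,"hand":44}]'
python3 -m creep '[{"tx":0.25,"ty":1,"tz":0,"yaw":0,"hand":44},{"tx":0,"ty":0,"tz":0,"yaw":0,"hand":44}]'
python3 -m creep '[{"tx":0.25,"ty":1,"tz":0,"yaw":0,"hand":44},{"tx":0,"ty":0,"tz":0,"yaw":0,"hand":44}]'
python3 -m creep '[{"tx":0.25,"ty":1,"tz":0,"yaw":0,"hand":44},{"tx":0,"ty":0,"tz":0,"yaw":0,"hand":44}]'
```

```text
time: 11.95
ee_pos: [0.5997, -0.2717, 0.1388]
eef_rot: [-3.141, -0.001, -1.814]
contact_force: [-1.0, -2.5, 1.1]
gripper_width: 0.481
time: 12.15
ee_pos: [0.5998, -0.2715, 0.1388]
eef_rot: [-3.141, -0.002, -1.814]
contact_force: [-0.2, -5.5, 1.1]
gripper_width: 0.479
time: 12.35
ee_pos: [0.5998, -0.2714, 0.1388]
eef_rot: [-3.141, -0.003, -1.815]
contact_force: [-0.8, -7.9, 2.3]
gripper_width: 0.48
time: 12.55
ee_pos: [0.5997, -0.2713, 0.1388]
eef_rot: [-3.141, -0.004, -1.816]
contact_force: [-0.7, -8.5, -0.5]
gripper_width: 0.483
```

Hard stop after about 4 mm of free play, so this wheel looks loose. Now the push to the right.

```bash
python3 -m creep '[{"tx":-2,"ty":-8,"tz":0,"yaw":0,"hand":44},{"tx":-2,"ty":-8,"tz":0,"yaw":0,"hand":44},{"tx":-2,"ty":-8,"tz":0,"yaw":0,"hand":44},{"tx":-1,"ty":-4,"tz":0,"yaw":0,"hand":44},{"tx":0,"ty":0,"tz":0,"yaw":0,"hand":44},{"tx":0,"ty":0,"tz":0,"yaw":0,"hand":44}]'
python3 -m creep '[{"tx":-0.5,"ty":-2,"tz":0,"yaw":0,"hand":44},{"tx":0,"ty":0,"tz":0,"yaw":0,"hand":44}]'
python3 -m creep '[{"tx":-0.5,"ty":-2,"tz":0,"yaw":0,"hand":44},{"tx":0,"ty":0,"tz":0,"yaw":0,"hand":44}]'
python3 -m creep '[{"tx":-0.5,"ty":-2,"tz":0,"yaw":0,"hand":44},{"tx":0,"ty":0,"tz":0,"yaw":0,"hand":44}]'
python3 -m creep '[{"tx":-0.25,"ty":-1,"tz":0,"yaw":0,"hand":44},{"tx":0,"ty":0,"tz":0,"yaw":0,"hand":44}]'
```

```text
time: 13.15
ee_pos: [0.5937, -0.2957, 0.1387]
eef_rot: [3.142, 0.0, -1.813]
contact_force: [0.0, -0.2, 0.3]
gripper_width: 0.479
time: 13.35
ee_pos: [0.5931, -0.298, 0.1388]
eef_rot: [-3.142, -0.0, -1.813]
contact_force: [0.4, -0.3, 0.5]
gripper_width: 0.479
time: 13.55
ee_pos: [0.5926, -0.3002, 0.1388]
eef_rot: [-3.142, -0.0, -1.813]
contact_force: [0.5, -0.2, -0.5]
gripper_width: 0.477
time: 13.75
ee_pos: [0.592, -0.3024, 0.1388]
eef_rot: [-3.142, -0.0, -1.813]
contact_force: [1.0, -0.7, 0.3]
gripper_width: 0.479
time: 13.95
ee_pos: [0.5918, -0.3033, 0.1388]
eef_rot: [-3.142, -0.0, -1.813]
contact_force: [0.4, -0.0, 0.2]
gripper_width: 0.483
```

```bash
python3 -m creep '[{"tx":-0.5,"ty":-2,"tz":0,"yaw":0,"hand":44},{"tx":0,"ty":0,"tz":0,"yaw":0,"hand":44}]'
python3 -m creep '[{"tx":-0.5,"ty":-2,"tz":0,"yaw":0,"hand":44},{"tx":0,"ty":0,"tz":0,"yaw":0,"hand":44}]'
python3 -m creep '[{"tx":-0.25,"ty":-1,"tz":0,"yaw":0,"hand":44},{"tx":0,"ty":0,"tz":0,"yaw":0,"hand":44}]'
python3 -m creep '[{"tx":-0.25,"ty":-1,"tz":0,"yaw":0,"hand":44},{"tx":0,"ty":0,"tz":0,"yaw":0,"hand":44}]'
```

```text
time: 14.15
ee_pos: [0.5913, -0.3054, 0.1388]
eef_rot: [-3.142, -0.0, -1.813]
contact_force: [0.3, 0.7, -0.1]
gripper_width: 0.483
time: 14.35
ee_pos: [0.5908, -0.3072, 0.1388]
eef_rot: [-3.142, 0.0, -1.813]
contact_force: [0.1, 0.6, 0.0]
gripper_width: 0.479
time: 14.55
ee_pos: [0.5908, -0.3074, 0.1388]
eef_rot: [-3.142, 0.001, -1.813]
contact_force: [-0.2, 3.0, 1.4]
gripper_width: 0.481
time: 14.75
ee_pos: [0.5908, -0.3076, 0.1387]
eef_rot: [3.142, 0.002, -1.812]
contact_force: [2.1, 6.2, 1.1]
gripper_width: 0.479
```

Travel between the firm contacts was about 37 mm against 30 mm on the left stand, so the right-hand wheel is the loose one. I back off, lift and move to its sleeve.

```bash
python3 -m creep '[{"tx":2,"ty":8,"tz":0,"yaw":0,"hand":44},{"tx":2,"ty":7,"tz":0,"yaw":0,"hand":44},{"tx":0,"ty":0,"tz":35,"yaw":0,"hand":44},{"tx":0,"ty":0,"tz":40,"yaw":0.05,"hand":60},{"tx":-20,"ty":6,"tz":10,"yaw":0.1,"hand":75},{"tx":-30,"ty":8,"tz":0,"yaw":0.1,"hand":75},{"tx":-30,"ty":8,"tz":0,"yaw":0.1,"hand":75},{"tx":-16,"ty":3,"tz":0,"yaw":0.04,"hand":75}]'
python3 -m creep '[{"tx":0,"ty":0,"tz":0,"yaw":0,"hand":75},{"tx":0,"ty":0,"tz":0,"yaw":0,"hand":75}]'
python3 - <<'E'
from h import *
d=snap('wrist','w6');print(d['pos'],d['rot'])
d=snap('top','t1');cv2.imwrite('pics/t1c.png',cv2.resize(d['pixels'][160:280,240:360],None,fx=5,fy=5,interpolation=2))
E
```

```text
time: 15.55
ee_pos: [0.496, -0.2685, 0.2239]
eef_rot: [3.14, -0.001, -1.419]
contact_force: [-0.0, -0.4, -0.9]
gripper_width: 0.808
time: 15.75
ee_pos: [0.4987, -0.2694, 0.2241]
eef_rot: [-3.141, -0.001, -1.425]
contact_force: [-0.0, -1.1, 0.4]
gripper_width: 0.817
[ 0.49873036 -0.26935315  0.22410901] [-3.14089828e+00 -9.32745151e-04 -1.42453308e+00]
```

View pics/w6.png

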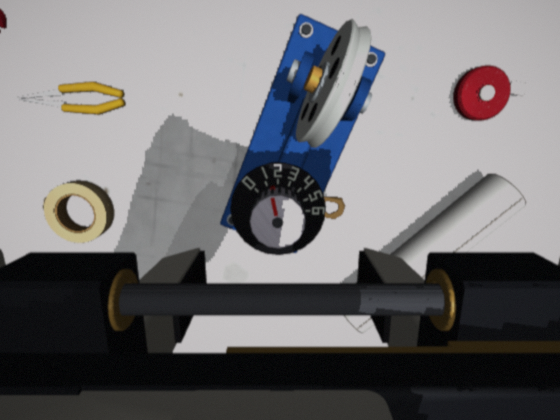

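The scale is clear: numbers 0–6 run round, sleeve centre at (277,222), red tip at (272,196), between "1" (263,178) and "2" (278,172) in raw pixels. I resolve the parallax in world coordinates.

```bash
python3 - <<'E'
from h import *
d=load('w6')
cv2.imwrite('pics/w6c.png',cv2.resize(d['pixels'][150:270,220:340],None,fx=5,fy=5,interpolation=2))
c=ray(d,277,222,.1335);t=ray(d,272,197,.1335);print(c,t,'rel',np.arctan2(*(t-c)[[1,0]])+.242)
C=cloud(d);s=C[150:275,220:340].reshape(-1,3);s=s[(s[:,2]>.128)&(s[:,2]<.138)&(s[:,0]<.54)];s=s[:,:2]
print(len(s),cv2.minEnclosingCircle(s.astype(np.float32)),s.mean(0))
E
```

```text
[ 0.50126994 -0.26629651  0.1335    ] [ 0.5183198  -0.26038266  0.1335    ] rel 0.575871135091222
2308 ((0.5012994408607483, -0.2665958106517792), 0.01954398863017559) [ 0.50212609 -0.26631796]
```

View pics/w6c.png

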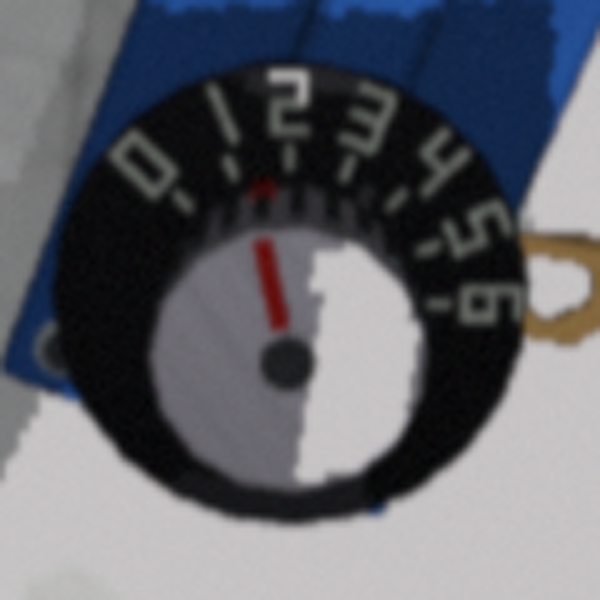

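```bash
cat >> h.py <<'E'
def pointer(d,box,yaw,h=.1335,c=None):
    u0,u1,v0,v1=box;p=d['pixels'].astype(int)[v0:v1,u0:u1]
    m=(p[...,2]>p[...,1]*1.8)&(p[...,2]>p[...,0]*1.8)&(p[...,2]>60)
    n,l,st,ce=cv2.connectedComponentsWithStats(m.astype(np.uint8),connectivity=8)
    k=1+np.argmax(st[1:,4]);v,u=np.nonzero(l==k)
    P=np.array([ray(d,a+u0,b+v0,h)[:2] for a,b in zip(u,v)])
    q=P-P.mean(0);w=np.linalg.svd(q)[2][0];w=w*np.sign(w@[np.cos(yaw),np.sin(yaw)])
    print('px',len(u),'mean',P.mean(0),'far',P[np.argmax(q@w)],'rel(line)',np.arctan2(w[1],w[0])-yaw, 'rel(centre)',None if c is None else np.arctan2(*(P.mean(0)-c)[::-1])-yaw)
E
python3 - <<'E'
from h import *
pointer(load('w6'),(255,300,190,225),-.242,c=np.array([.5013,-.2666]))
d=load('w4')
pointer(d,(265,300,320,350),-.242)
d=load('top0'); pointer(d,(285,310,215,235),-.242,c=ray(d,297.5,228.7,.1335)[:2]);pointer(d,(150,180,195,215),.0376,c=ray(d,162.8,209.2,.1335)[:2])
d=load('t1')
pointer(d,(285,310,215,235),-.242)
E
```

```text
px 58 mean [ 0.51198641 -0.262486  ] far [ 0.51763041 -0.26048001] rel(line) 0.5858081706193607 rel(centre) 0.609487137545676
px 42 mean [ 0.51197641 -0.26272339] far [ 0.51758052 -0.2607693 ] rel(line) 0.5881219221895428 rel(centre) None
px 2 mean [ 0.51404186 -0.26199973] far [ 0.51560057 -0.26184438] rel(line) 0.34133828127952376 rel(centre) 0.6191347125820763
px 2 mean [0.53258719 0.16364889] far [0.53416708 0.16392061] rel(line) 0.1327208501719159 rel(centre) 0.4250268183096973Traceback (most recent call last):
  File "<stdin>", line 7, in <module>
  File "h.py", line 28, in pointer
    k=1+np.argmax(st[1:,4]);v,u=np.nonzero(l==k)
        ~~~~~~~~~^^^^^^^^^^
    return _wrapfunc(a, 'argmax', axis=axis, out=out, **kwds)
    return bound(*args, **kwds)
ValueError: attempt to get argmax of an empty sequence
```

The line sits half-way between ticks 1 and 2 (0.59 rad counter-clockwise of 3). Reaching 4 therefore takes about 0.98 rad clockwise, to be checked visually. I lower over the sleeve with the jaws pre-turned.

```bash
python3 -m creep '[{"tx":2,"ty":2,"tz":-20,"yaw":0.1,"hand":75},{"tx":0,"ty":0,"tz":-25,"yaw":0,"hand":75},{"tx":0,"ty":0,"tz":-25,"yaw":0,"hand":75},{"tx":0,"ty":0,"tz":-15,"yaw":0,"hand":75},{"tx":0,"ty":0,"tz":-10,"yaw":0,"hand":75},{"tx":0,"ty":0,"tz":-4,"yaw":0,"hand":75},{"tx":0,"ty":0,"tz":0,"yaw":0,"hand":75},{"tx":0,"ty":0,"tz":0,"yaw":0,"hand":75}]'
python3 - <<'E'
from h import *
d=snap('wrist','w7');print(d['pos'],d['rot'])
E
```

```text
time: 16.65
ee_pos: [0.501, -0.2672, 0.1254]
eef_rot: [-3.141, -0.001, -1.323]
contact_force: [0.6, -0.5, 0.1]
gripper_width: 0.816
[ 0.50101176 -0.26720761  0.12541821] [-3.14063444e+00 -7.36345654e-04 -1.32311903e+00]
```

View pics/w7.png

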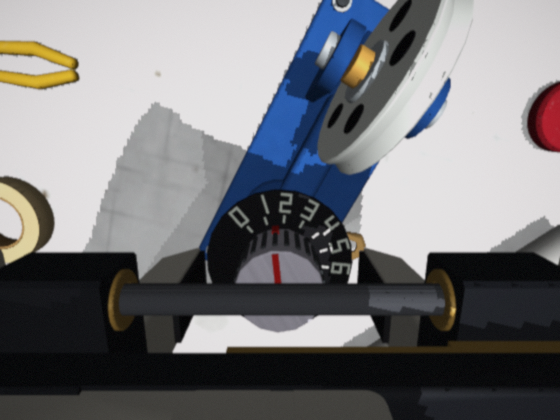

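The sleeve is centred between the fingers (column 280), with the fingers outside the scale's near rim. I close.

```bash
python3 -m creep '[{"tx":0,"ty":0,"tz":0,"yaw":0,"hand":50},{"tx":0,"ty":0,"tz":0,"yaw":0,"hand":42},{"tx":0,"ty":0,"tz":0,"yaw":0,"hand":34},{"tx":0,"ty":0,"tz":0,"yaw":0,"hand":34},{"tx":0,"ty":0,"tz":0,"yaw":0,"hand":34}]'
```

```text
time: 17.2
ee_pos: [0.5003, -0.267, 0.1248]
eef_rot: [-3.142, 0.0, -1.323]
contact_force: [-1.5, 10.4, 3.4]
gripper_width: 0.432
```

```bash
python3 -m creep '[{"tx":0,"ty":1,"tz":0,"yaw":0,"hand":34},{"tx":0,"ty":0,"tz":0,"yaw":-0.08,"hand":34},{"tx":0,"ty":0,"tz":0,"yaw":-0.1,"hand":34},{"tx":0,"ty":0,"tz":0,"yaw":-0.1,"hand":34},{"tx":0,"ty":0,"tz":0,"yaw":-0.1,"hand":34},{"tx":0,"ty":0,"tz":0,"yaw":0,"hand":34}]'
python3 - <<'E'
from h import *
o=get_obs();print(o['torque'],o['contact_force'])
d=snap('wrist','w8');print(d['pos'],d['rot'])
cv2.imwrite('pics/w8c.png',cv2.resize(d['pixels'][170:350,180:380],None,fx=3,fy=3,interpolation=2))
E
```

```text
time: 17.8
ee_pos: [0.5001, -0.2662, 0.1248]
eef_rot: [3.141, -0.0, -1.705]
contact_force: [-1.1, 0.0, 2.4]
gripper_width: 0.418
[-0.02283915  0.35459855 -0.00947503] [-1.06443112  0.04627245  2.43249576]
[ 0.50012378 -0.26615388  0.1248102 ] [ 3.14124904e+00 -4.92806909e-04 -1.70471420e+00]
```

View pics/w8c.png

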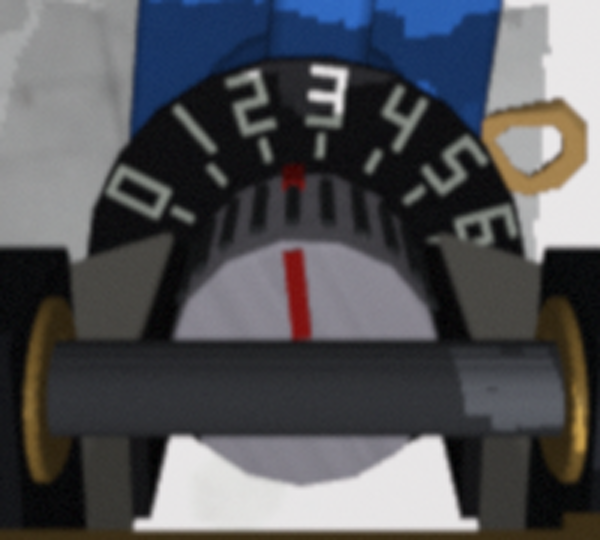

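The sleeve turns with the jaws; the line is now about half-way between 2 and 3. I turn another 0.6 rad.

```bash
python3 -c "
from h import *
pointer(load('w8'),(260,300,245,290),-.242)"
python3 -m creep '[{"tx":0,"ty":0,"tz":0,"yaw":-0.1,"hand":34},{"tx":0,"ty":0,"tz":0,"yaw":-0.1,"hand":34},{"tx":0,"ty":0,"tz":0,"yaw":-0.1,"hand":34},{"tx":0,"ty":0,"tz":0,"yaw":-0.1,"hand":34},{"tx":0,"ty":0,"tz":0,"yaw":-0.1,"hand":34},{"tx":0,"ty":0,"tz":0,"yaw":-0.09,"hand":34},{"tx":0,"ty":0,"tz":0,"yaw":0,"hand":34},{"tx":0,"ty":0,"tz":0,"yaw":0,"hand":34}]'
python3 - <<'E'
from h import *
d=snap('wrist','w9');print(d['pos'],d['rot'])
cv2.imwrite('pics/w9c.png',cv2.resize(d['pixels'][170:350,180:380],None,fx=3,fy=3,interpolation=2))
pointer(d,(260,300,245,290),-.242)
E
```

```text
px 185 mean [ 0.51234088 -0.26690244] far [ 0.51898968 -0.26793945] rel(line) 0.20079675962068566 rel(centre) None
time: 18.65
ee_pos: [0.5003, -0.2659, 0.1248]
eef_rot: [3.141, -0.0, -2.289]
contact_force: [-1.7, 1.3, 4.2]
gripper_width: 0.417
[ 0.50027398 -0.26586248  0.12480413] [ 3.14135890e+00 -1.06537844e-04 -2.28855736e+00]
px 185 mean [ 0.51014004 -0.27307472] far [ 0.51595047 -0.27609688] rel(line) -0.3770757202057202 rel(centre) None
```

View pics/w9c.png

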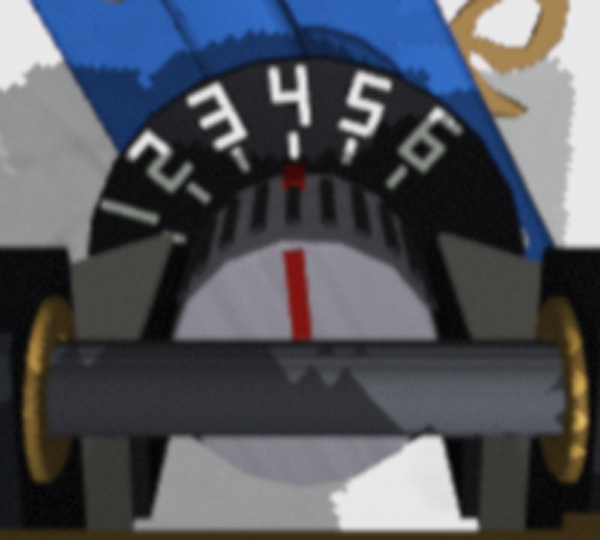

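The line points straight at tick 4 (−0.377 against the wanted −0.393). I nudge by 0.015, then open, lift and check.

```bash
python3 -m creep '[{"tx":0,"ty":0,"tz":0,"yaw":-0.015,"hand":34},{"tx":0,"ty":0,"tz":0,"yaw":0,"hand":34},{"tx":0,"ty":0,"tz":0,"yaw":0,"hand":45},{"tx":0,"ty":0,"tz":0,"yaw":0,"hand":60},{"tx":0,"ty":0,"tz":0,"yaw":0,"hand":72},{"tx":0,"ty":0,"tz":0,"yaw":0,"hand":72},{"tx":0,"ty":0,"tz":0,"yaw":0,"hand":72}]'
python3 -m creep '[{"tx":0,"ty":0,"tz":15,"yaw":0,"hand":72},{"tx":0,"ty":0,"tz":30,"yaw":0,"hand":72},{"tx":0,"ty":0,"tz":40,"yaw":0,"hand":72},{"tx":0,"ty":0,"tz":40,"yaw":0,"hand":72},{"tx":0,"ty":0,"tz":0,"yaw":0,"hand":72},{"tx":0,"ty":0,"tz":0,"yaw":0,"hand":72}]'
python3 - <<'E'
from h import *
d=snap('wrist','w10');print(d['pos'],d['rot'])
pointer(d,(255,305,185,235),-.242)
cv2.imwrite('pics/w10c.png',cv2.resize(d['pixels'][130:270,200:360],None,fx=4,fy=4,interpolation=2))
snap('scene','s2');d=snap('top','t2')
a=load('top0');A=cloud(a);B=cloud(d)
E
```

```text
time: 19.4
ee_pos: [0.5003, -0.2661, 0.1247]
eef_rot: [3.142, -0.0, -2.308]
contact_force: [-0.4, -0.8, 1.0]
gripper_width: 0.764
time: 20.0
ee_pos: [0.5007, -0.2663, 0.2505]
eef_rot: [-3.14, 0.001, -2.308]
contact_force: [0.5, -0.2, -0.5]
gripper_width: 0.786
[ 0.50071841 -0.26626053  0.25054559] [-3.13954692e+00  6.17236702e-04 -2.30806999e+00]
px 49 mean [ 0.5102407  -0.27337143] far [ 0.51501412 -0.2766601 ] rel(line) -0.39207726070748583 rel(centre) None
```

View pics/w10c.png

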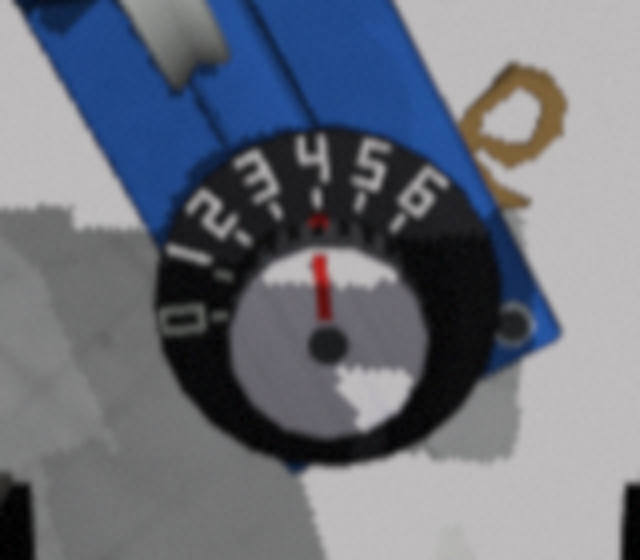

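View pics/t2.png

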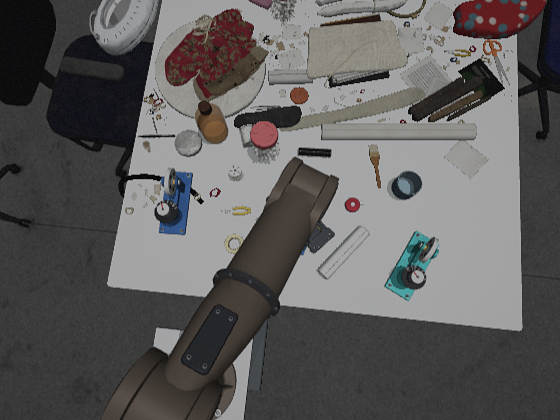

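The line reads −0.392 rad, exactly tick 4 and clicked in. The gripper is clear at 0.25 m, and the spool, tape roll and measure are at their original pixels. I hand in.

```bash
python3 -c "
from h import *
print(get_obs()['contact_force'],get_obs()['time']);print(close_job())"
```

```text
[-0.26393318  0.14659449 -1.60240214] 20.15
the job is handed in; nothing more can be done
None
```

The loose wheel was on the right-hand stand. Its sleeve is now clicked in at 4, and I handed the job in at about 20 s.

- **Left-hand wheel:** I pushed it left (about 5.5 N) and right (about 5.8 N). It resisted at once with no free play, so it is sound. I did not touch its sleeve.
- **Right-hand wheel:** I pushed it left (up to about 8.5 N, over the asked 5 N) and right (about 6 N). It moved freely through roughly 7 mm to hard stops, so it is the loose one.
- **Sleeve:** I turned the right-hand sleeve clockwise by about 1 rad and let go. A last close-up put its line 0.392 rad past 3, which is number 4 (0.393 expected).
- **Other things on the table:** In the final top view the spool and tape measure are where they started. The tape roll is partly hidden by the arm, but its visible part is unchanged. The gripper was open and clear at 0.25 m height.

**Disagreement:** the right-hand sleeve's line looked half-way between 1 and 2 at the start, not on a number as described. I therefore worked from its measured angle.

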